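Wedge the instrument carriage off its rest pads

TASK

The worn rest pads under the front edge of the instrument's black-topped plate are about to be swapped. Take the tapered wedge by its upright grip (not the flat spacer block) and push it, thin end first and flat on the table, between the two rails under the plate's front edge until that edge has just lifted, about 3 mm, off its pads; finish while still gripping the wedge in place with the plate resting on it. Lift the plate with the wedge alone, without the gripper touching it, and leave the spacer, screwdriver and jar where they are.

Things in the scene. Friction and masses are not known exactly. Their poses are not given: they have to be found in the camera images.
- wedge_grip (a point): Centre of the wedge's upright wooden grip, a post 30 mm long (x), 22 mm wide (y), standing from 18 to 70 mm above the wedge's flat underside; this point is on its axis, 46 mm above the underside. +x points to the thin end (nose), z up. Behind the grip the wedge's body (18 mm thick) ends 25 mm behind this point.
- wedge_nose (a point): Point of the wedge on its underside, in the middle of the thin front edge (105 mm ahead of the grip, same axes as wedge_grip).
- wedge: The loose dark steel wedge, 130 mm long, 40 mm wide, 0.45 kg, lying flat on the table at the start. Origin on its underside below the middle of the grip; +x to the nose, z up. The ramp rises evenly, 1 mm per 6 mm, from 3 mm thick at the nose (105 mm ahead of the origin) to 18 mm thick (15 mm ahead of it).
- mouth (a point): Point of the fixed stand on the table right below the middle of the plate's front edge; z up, x points in under the plate (the way to push), y along the edge. Two grey rails run along x with 100 mm free between them (y -50 to 50 mm), bare table between them for 200 mm. Each rail carries a black rubber rest pad, top 10 mm above the table.
- carriage: The grey, black-topped plate, 228 mm deep (x), 180 wide, 14 thick. Origin on its lower front edge, in the middle: 10 mm above the table when it rests on its pads, 13 mm when lifted by 3 mm. Hinged along y, 218 mm behind that edge; falls back by its weight (3 to 6 N at the edge). Joystick and column stub on it, up to 105 mm above the table, stand over 115 mm behind the edge.
- spacer_grip (a point): Centre of the grip, 46 mm above the table, of the flat spacer block, not to be used: same grip, width and length as the wedge but 18 mm thick to its end (105 mm ahead, +x), without taper. The wedge and the spacer may lie on either side.
- screwdriver: Screwdriver lying on the table, about 200 mm long, bystander; origin near its middle, long axis x.
- jar: Closed clear jar, 60 mm wide, 70 mm high, standing on the table, bystander; origin in the middle of its underside.
Things that resemble listed ones, but are neither listed nor needed, are in the scene too. What is shaped like the wedge but blue is not meant.

How it is judged:
By the outcome, as a careful person would: the job done as asked, in the order asked, and still so for the second after the job is handed in, while the arm keeps its last pose, push and grip.
It also fails if it takes over 45 s, if anything falls off the work surface, if the arm or the gripper's body presses on something with over 40 N, if the wrist force passes 120 N, or if a joint passes its speed limit or range.

ROBOT

A 7-joint arm with a two-finger parallel gripper is mounted at the origin on the work surface. World frame = base frame: x ahead of the robot, y to its left, z up, the work surface at z = 0. Lengths are in m, angles in rad, forces in N, time in s.
With the tool pointing down it reaches from about 0.4 to 0.85 m from the base axis. Payload 4.5 kg.
Tool frame: the origin (TCP) lies midway between the tips of the shut fingers; the grasp point (between the pads) lies 19 mm behind it; z points along the fingers, y is the direction in which the jaws open and shut (so a half turn about z gives the same grasp; the last joint's range is limited). The gripper opens to 88 mm and grips with 3 to 60 N. Pads are 18 mm wide; open, the fingers measure 123 mm over their backs; the gripper's body (75 mm by 187 mm) begins 45 mm behind the grasp point.
Start: joints at [1.28, 0.689, -0.195, 1.565, 0.157, 0.902, -0.215], TCP at [0.199, -0.592, 0.239] pointing down, gripper open.
Joint ranges: [-3.01, 3.01], [-0.46, 2.08], [-1.47, 1.51], [0.13, 2.56], [-1, 4.14], [0.04, 2.09], [-2.66, 2.66]. Speed limits (rad/s): [2.57, 2.57, 3.14, 3.14, 3.14, 3.14, 3.14].

INTERFACE

Orientations are given as a unit quaternion [x, y, z, w].
In Python, from plant import get_state, snapshot, finish_job, regions_of gives the robot as it stands.
- The arm moves only by the tool send_rows, never from a script. Its argument "series" is a list of rows, each an object of numbers: "grip": the opening, from 0 (shut) to 1 (fully open); "dx", "dy", "dz": the shift along the tool's x, y, z in mm; "turn": the turn about the tool's z in rad. A call has 1 to 20 rows; each row shifts and turns the commanded pose from where the row before left it, along the tool's axes as they then stand; what a row does not reach is not made up. A row lasts 1/10 s, in which the tool goes at most 50 mm and 8.59 degrees, less where a joint would pass 70% of its speed; a pose out of reach is approached as far as the arm can. A call is refused whole if a number of a shift passes 50 or a number of a turn 0.15, either way. A call with a gripper value outside its range is refused whole. The fingers move at their own pace and stop on an object; "force" is the grip in N (left out, the last holds). Time passes only in rows, so rows that do not move let the fingers close. It gives the time, the measured TCP pose, the force and the opening at its end, in the units of the state.
- get_state(): the state, without advancing time (a new reading comes with each control period).
- snapshot(name): name is "scene" or "top" or "wrist"; returns a dict with "img" (480x640x3 uint8, red, green, blue), "depth" (480x640 float32, m along the optical axis (not along the pixel's ray), 0 where there is no reading), "fov_y" (degrees; the focal length in pixels is half the picture's height over the tangent of half this angle, whatever the lens; pixels are square), "cx", "cy" (the principal point, pixels), "R" (3x3) and "t" (3): a world point X has camera coordinates R X + t. Camera axes: x right, y down, z forward; pixel columns grow to the right and rows downward; lengths in m; the calibration is good to about 2 mm. A picture is of the moment at which its call begins.
- finish_job(): hands the job in, once; it reports no verdict.
Trained networks look in a picture, given as the dict that the camera call returned (one of the last four; its "shot" number tells which), for a name from the list of things; names that differ only in an ending like _2 or _b are one class to them, and where a whole thing is asked for, a point or a joint stands for the part that bears it (a point fixed in the world has none). Each returns a list of dicts, best first, with "score" (0 to 1); they miss things now and then, are a little off and sometimes report something else, mostly with a low value. They report only what shows in the picture. A call takes as long as a camera call. They do not tell look-alikes from the thing itself.
- regions_of(picture, target): "pixels" (480x640 bool, what is visible of it) and "extent" ([left, top, right, bottom] in pixels, round what is visible of it).
The state is a dict: "clock": time; "q": joint angles; "qd": joint speeds; "joint_torque": joint torques, N m; "tool_pos": TCP position; "eef_rot": TCP orientation; "contact_force": force on the tool from outside, world axes, zero at the start; "moment": the same for the moment, N m; "opening": opening from 0.0 (shut) to 1.0 (fully open).
Only numpy, scipy, OpenCV 4.12 (cv2) and the standard library are available. Lean on these libraries where they do the work, as an engineer would, in place of code of your own. Each camera call takes 0.05 s, during which the arm holds its last target.

## Working session

There is one attempt and no reset: what is moved stays moved. The work goes in short steps, Python scripts to look and compute and a tool call to move; the robot and the scene stay as the last step left them, time stands still between calls to the robot, and variables do not carry over. Pictures are saved under pics/ and viewed, and the job is handed in when it is done.

Besides the shell and the picture viewer there is one more tool, called after "Request:" as name(argument=value, ...), one argument or row to a line, values as JSON. send_rows: Moves the arm, as the interface text tells. Its arguments: {"type":"object","properties":{"series":{"type":"array","items":{"type":"object","properties":{"grip":{"type":"number"},"dx":{"type":"number"},"dy":{"type":"number"},"dz":{"type":"number"},"turn":{"type":"number"}}}},"force":{"type":"number"}},"required":["series"]}

```bash
mkdir -p pics; cat > h.py <<'E'
import numpy as np, cv2
from plant import *
def save(n,img): cv2.imwrite('pics/'+n,cv2.cvtColor(img,cv2.COLOR_RGB2BGR))
def world(p):
    d=p['depth'];f=240/np.tan(np.radians(p['fov_y'])/2)
    v,u=np.mgrid[:480,:640]
    c=np.stack([(u-p['cx'])/f*d,(v-p['cy'])/f*d,d],-1)
    return (c-p['t'])@p['R']   # R^T(c-t)
E
python3 - <<'E'
from h import *
s=get_state();print({k:np.round(v,3) for k,v in s.items()})
for n in ['scene','top']:
    p=snapshot(n);save(n+'1.png',p['img']);np.save(n+'1.npy',p,allow_pickle=True)
    print(n,p['fov_y'],p['t'])
    for t in ['wedge','spacer_grip','carriage','screwdriver','jar','wedge_grip']:
        try:
            for r in regions_of(p,t)[:4]: print(t,round(r['score'],2),r['extent'])
        except Exception as e: print(t,e)
E
```

```text
{'clock': np.float64(0.0), 'q': array([ 1.28 ,  0.69 , -0.195,  1.566,  0.157,  0.903, -0.215]), 'qd': array([ 0.001,  0.001, -0.001,  0.   , -0.002, -0.   ,  0.001]), 'joint_torque': array([ 0.0000e+00, -5.2757e+01, -1.2670e+00, -1.5343e+01, -5.3000e-02,
        7.0000e-03,  0.0000e+00]), 'tool_pos': array([ 0.199, -0.592,  0.238]), 'eef_rot': array([ 0.987,  0.162, -0.   , -0.001]), 'contact_force': array([ 0.355, -0.355, -0.641]), 'moment': array([ 0.029, -0.07 , -0.011]), 'opening': np.float64(1.001)}
scene 53.364670304445404 [ 0.23093373 -0.28081754  1.53871246]
wedge 0.89 [408.3, 249.1, 423.4, 306.4]
wedge 0.87 [406.0, 217.4, 453.6, 238.6]
wedge 0.86 [341.6, 305.9, 398.4, 350.2]
wedge 0.68 [457.7, 266.3, 512.9, 298.2]
spacer_grip 0.92 [202.2, 175.9, 245.5, 218.1]
carriage 0.58 [179.5, 271.6, 298.0, 375.9]
screwdriver 0.64 [111.1, 223.2, 179.4, 266.6]
jar 0.65 [428.5, 342.6, 460.0, 380.5]
wedge_grip 0.95 [341.2, 304.5, 394.4, 351.7]
wedge_grip 0.91 [458.9, 266.7, 513.9, 300.3]
wedge_grip 0.68 [403.4, 214.3, 456.3, 246.2]
wedge_grip 0.56 [407.5, 251.7, 427.9, 305.9]
top 42.02055275679392 [0.01226339 0.4883445  1.60048935]
wedge 0.95 [215.8, 167.1, 250.0, 210.7]
wedge 0.94 [134.8, 274.1, 186.8, 300.1]
wedge 0.58 [202.6, 300.5, 254.9, 336.5]
wedge 0.57 [204.6, 232.2, 233.3, 283.4]
spacer_grip 0.64 [423.5, 220.8, 450.1, 267.8]
carriage 0.66 [294.8, 98.4, 371.7, 182.5]
screwdriver 0.37 [285.3, 93.6, 372.1, 187.2]
jar 0.83 [152.0, 171.5, 178.5, 198.6]
jar 0.51 [205.5, 230.8, 232.4, 283.4]
wedge_grip 0.94 [203.7, 234.5, 232.2, 281.8]
wedge_grip 0.69 [202.5, 301.4, 255.0, 335.5]
wedge_grip 0.69 [135.7, 275.4, 190.4, 298.4]
wedge_grip 0.61 [214.4, 164.5, 253.5, 209.9]
```

View pics/scene1.png

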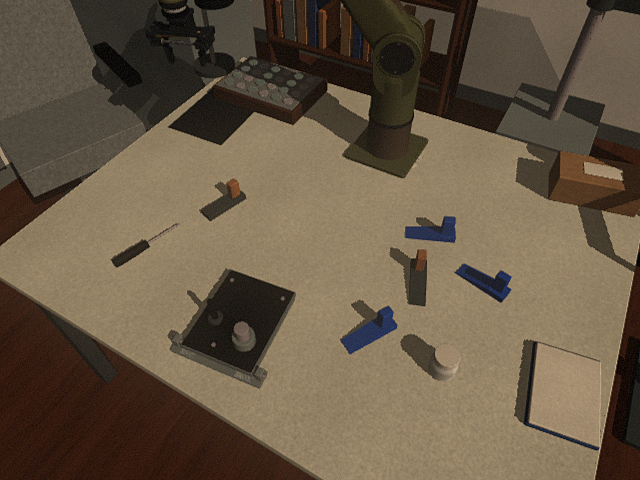

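View pics/top1.png

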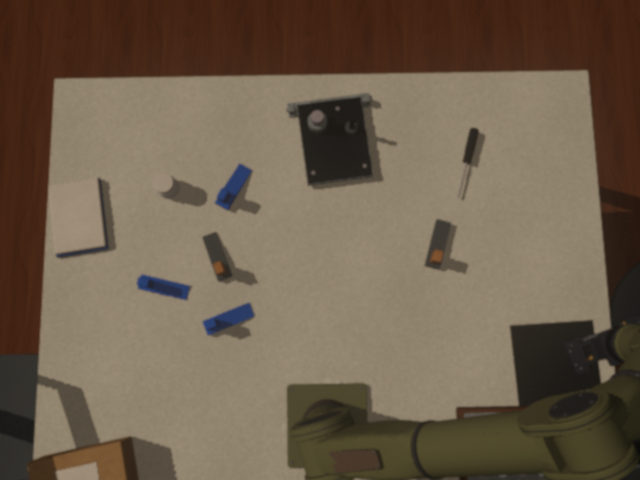

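```bash
python3 - <<'E'
from h import *
p=np.load('top1.npy',allow_pickle=True).item()
save('topc.png',cv2.resize(p['img'][150:350,120:320],(600,600),interpolation=cv2.INTER_CUBIC))
p=np.load('scene1.npy',allow_pickle=True).item()
save('scenec.png',cv2.resize(p['img'][205:385,330:530],(800,600)[:1]+(600,),interpolation=cv2.INTER_CUBIC))
E
```

```text
(no output)
```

View pics/topc.png

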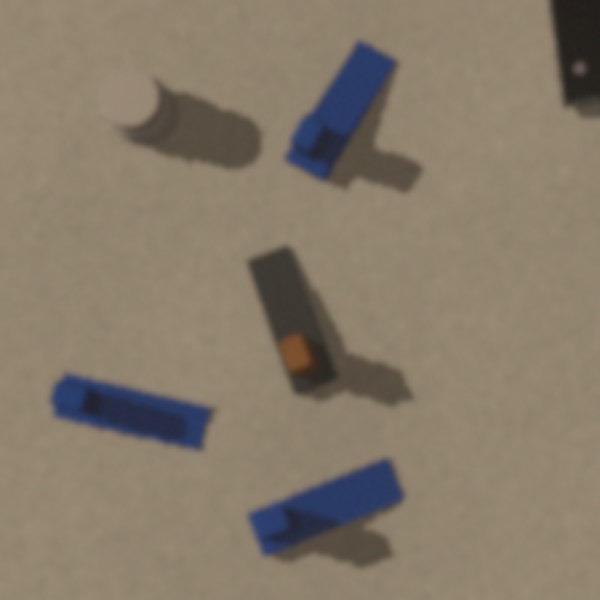

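View pics/scenec.png

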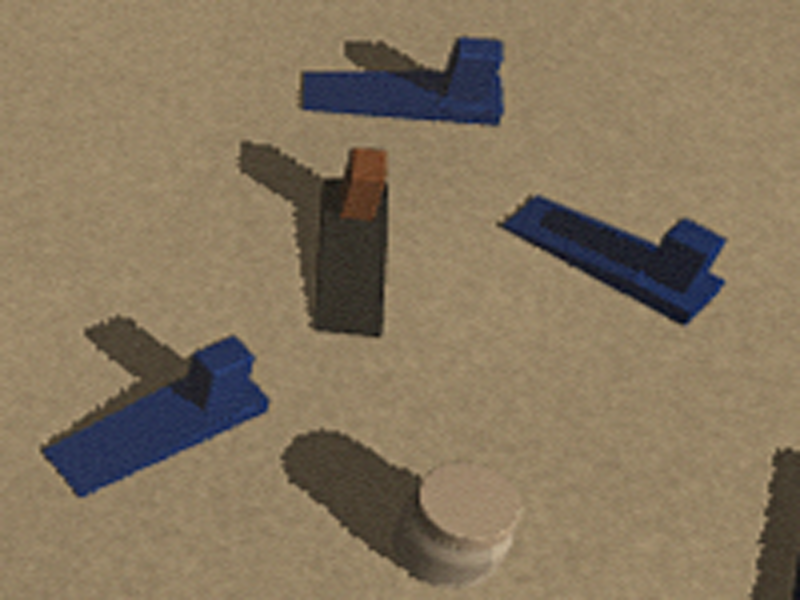

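```bash
python3 - <<'E'
from h import *
for n in ['top','scene']:
    p=np.load(n+'1.npy',allow_pickle=True).item();W=world(p)
    boxes={'A':(200,230,240,286),'B':(420,215,456,272)} if n=='top' else {'A':(400,240,435,312),'B':(195,172,250,222)}
    for k,(l,t,r,b) in boxes.items():
        w=W[t:b,l:r].reshape(-1,3);w=w[p['depth'][t:b,l:r].ravel()>0]
        g=w[w[:,2]>.055];c=g.mean(0)
        bd=w[(w[:,2]>.0025)&(w[:,2]<.03)]
        m,vv,ev=cv2.PCACompute2(bd[:,:2].astype(np.float32),None)
        a=vv[0]; 
        if a@(c[:2]-m[0])>0:a=-a
        print(n,k,'grip',c.round(4),len(g),'axis',a.round(3),'tablez',np.median(w[:,2]).round(4), 'body ctr', m.round(4))
        s=(w[:,:2]-c[:2])@a; q=(w[:,:2]-c[:2])@np.array([-a[1],a[0]])
        for x in np.arange(-.03,.125,.01):
            mm=(abs(s-x)<.005)&(abs(q)<.012)
            if mm.any():print(int(x*1000),(np.median(w[mm,2])*1000).round(1),end=' | ')
        print()
p=np.load('top1.npy',allow_pickle=True).item();W=world(p)
for u,v in [(310,182),(370,177),(340,181),(335,160),(300,105),(362,98),(340,190)]: print((u,v),W[v,u].round(4))
save('plate.png',cv2.resize(p['img'][80:200,270:400],(780,720))[:600])
E
```

```text
top A grip [0.4    0.2712 0.0686] 110 axis [0.972 0.235] tablez 0.0018 body ctr [[0.4373 0.2821]]
-30 1.6 | -19 16.9 | -9 62.1 | 0 67.9 | 10 67.4 | 20 18.1 | 30 15.1 | 40 14.2 | 50 11.9 | 60 9.1 | 70 7.9 | 80 6.2 | 90 4.5 | 100 3.4 | 110 1.3 | 120 0.3 | 
top B grip [ 0.4221 -0.2895  0.0681] 108 axis [ 0.978 -0.209] tablez 0.0027 body ctr [[ 0.4669 -0.3014]]
-30 1.3 | -19 16.4 | -9 58.4 | 0 67.2 | 10 66.2 | 20 19.5 | 30 16.9 | 40 16.7 | 50 18.0 | 60 17.9 | 70 17.5 | 80 17.7 | 90 17.3 | 100 16.0 | 110 2.1 | 120 -1.9 | 
scene A grip [0.4049 0.2722 0.0691] 125 axis [0.929 0.369] tablez 0.0039 body ctr [[0.4272 0.2805]]
-30 20.4 | -19 70.0 | -9 71.5 | 0 70.7 | 10 46.1 | 20 18.6 | 30 16.0 | 40 14.6 | 50 13.0 | 60 11.6 | 70 10.8 | 80 8.4 | 90 6.5 | 100 4.4 | 110 2.6 | 120 3.2 | 
scene B grip [ 0.4255 -0.2885  0.0674] 100 axis [-0.735 -0.678] tablez 0.0025 body ctr [[ 0.4476 -0.3185]]
-30 2.3 | -19 7.6 | -9 37.9 | 0 51.1 | 10 71.4 | 20 67.5 | 90 3.3 | 100 1.8 | 110 1.6 | 120 1.5 | 
(310, 182) [0.6337 0.0347 0.0213]
(370, 177) [ 0.6461 -0.1273  0.0173]
(340, 181) [ 0.6377 -0.0463  0.0114]
(335, 160) [ 0.6918 -0.0335  0.0285]
(300, 105) [0.85   0.0595 0.0245]
(362, 98) [ 0.8782 -0.1128 -0.0027]
(340, 190) [ 0.6167 -0.0464 -0.0054]
```

View pics/plate.png

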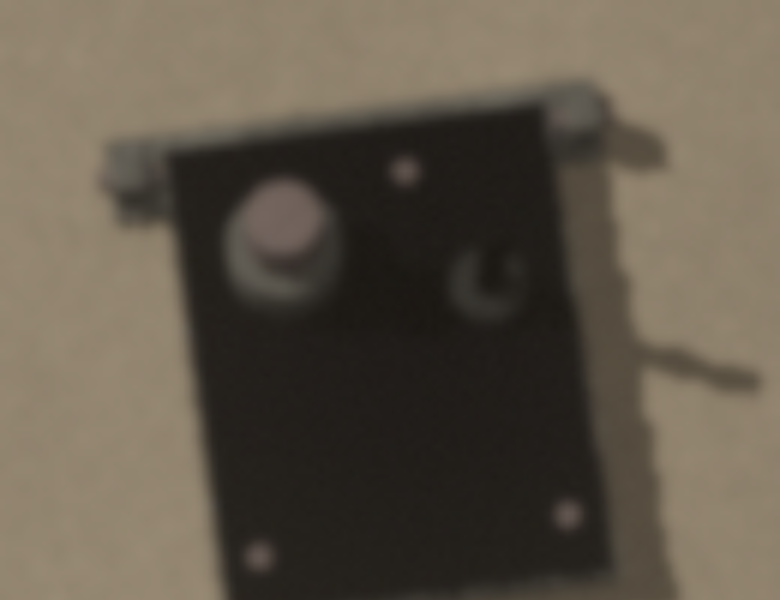

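```bash
cat > plate.py <<'E'
from h import *
def ray(p,uv,z):
    f=240/np.tan(np.radians(p['fov_y'])/2)
    uv=np.atleast_2d(uv).astype(float)
    d=np.c_[(uv[:,0]-p['cx'])/f,(uv[:,1]-p['cy'])/f,np.ones(len(uv))]@p['R']
    o=-p['R'].T@p['t']
    return o+d*((z-o[2])/d[:,2])[:,None]
def rect(p,mask,z):
    cs,_=cv2.findContours(mask.astype(np.uint8),cv2.RETR_EXTERNAL,cv2.CHAIN_APPROX_NONE)
    c=max(cs,key=cv2.contourArea)[:,0]
    w=ray(p,c,z)[:,:2]
    r=cv2.minAreaRect((w*1000).astype(np.float32))
    return r,cv2.boxPoints(r)
E
python3 - <<'E'
from plate import *
p=np.load('top1.npy',allow_pickle=True).item()
for nm,(l,t,r,b) in {'top':(285,90,385,195)}.items():
    m=np.zeros((480,640),bool);sub=p['img'][t:b,l:r].max(2)
    for th in (40,50,60):
        m[:]=0;m[t:b,l:r]=sub<th
        m2=cv2.morphologyEx(m.astype(np.uint8),cv2.MORPH_OPEN,np.ones((5,5)))
        rr,bx=rect(p,m2,0.024);print(th,rr,bx.round(0).tolist())
p=np.load('scene1.npy',allow_pickle=True).item()
l,t,r,b=165,260,305,390
for th in (40,50):
    m=np.zeros((480,640),bool);m[t:b,l:r]=p['img'][t:b,l:r].max(2)<th
    m2=cv2.morphologyEx(m.astype(np.uint8),cv2.MORPH_OPEN,np.ones((5,5)))
    rr,bx=rect(p,m2,0.024);print('scene',th,rr,bx.round(0).tolist())
save('sp.png',cv2.resize(p['img'][260:390,165:305],(640,594)))
E
```

```text
40 ((750.9137573242188, -33.30139923095703), (216.48622131347656, 168.4720916748047), 6.944096088409424) [[633.0, 37.0], [654.0, -130.0], [869.0, -104.0], [848.0, 63.0]]
50 ((750.1637573242188, -33.2401123046875), (221.0136260986328, 172.4966583251953), 7.0641279220581055) [[630.0, 39.0], [651.0, -132.0], [870.0, -105.0], [849.0, 66.0]]
60 ((749.7592163085938, -33.86040496826172), (225.35830688476562, 177.2111358642578), 6.931228160858154) [[627.0, 40.0], [649.0, -135.0], [872.0, -108.0], [851.0, 68.0]]
scene 40 ((751.5327758789062, -34.06001281738281), (217.23175048828125, 178.59466552734375), 7.034983158111572) [[633.0, 41.0], [655.0, -136.0], [870.0, -109.0], [848.0, 68.0]]
scene 50 ((748.6406860351562, -36.741783142089844), (223.62925720214844, 184.36758422851562), 7.034979343414307) [[626.0, 41.0], [649.0, -142.0], [871.0, -115.0], [848.0, 68.0]]
```

View pics/sp.png

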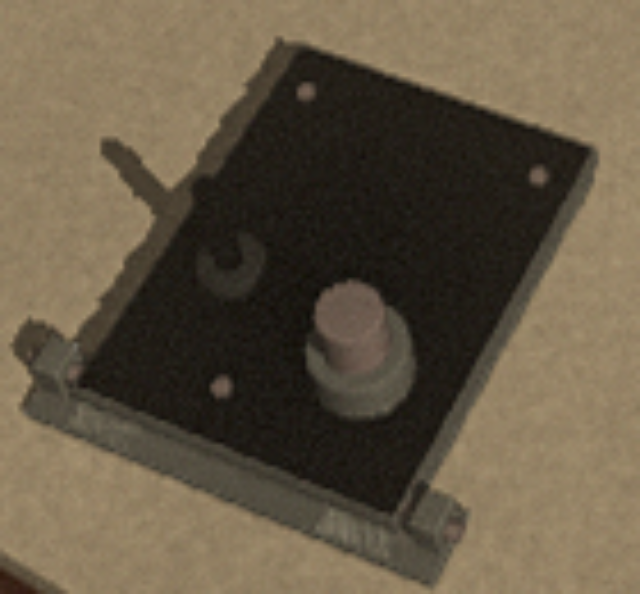

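The tapered dark piece is A, with its grip at top-view pixel (218,268). Its height falls from 18 mm to 3 mm. B at (437,256) keeps 18 mm to its end, so B is the spacer. The three blue ones are excluded by the task text. The crop of A shows dark steel with a brown grip. Next I move over A.

Request:
send_rows(
  series=[
    {"dx": 31.5,"dy": -15,"grip": 1},
    {"dx": 31.5,"dy": -15},
    {"dx": 31.5,"dy": -15},
    {"dx": 31.5,"dy": -15},
    {"dx": 31.5,"dy": -15},
    {"dx": 31.5,"dy": -15},
    {"dx": 31.5,"dy": -15},
    {"dx": 31.5,"dy": -15},
    {"dx": 31.5,"dy": -15},
    {"dx": 31.5,"dy": -15},
  ],
)

```text
schema error: expected keys grip, dx, dy, dz, turn
```

Request:
send_rows(
  series=[
    {"dx": 16,"dy": -31.5},
    {"dx": 16,"dy": -31.5},
    {"dx": 16,"dy": -31.5},
    {"dx": 16,"dy": -31.5},
    {"dx": 16,"dy": -31.5},
    {"dx": 16,"dy": -31.5},
    {"dx": 16,"dy": -31.5},
    {"dx": 16,"dy": -31.5},
    {"dx": 16,"dy": -31.5},
    {"dx": 16,"dy": -31.5},
  ],
)

```text
schema error: expected keys grip, dx, dy, dz, turn
```

Request:
send_rows(
  series=[
    {"dx": 31.5,"dy": -15,"dz": 0,"turn": 0,"grip": 1},
    {"dx": 31.5,"dy": -15,"dz": 0,"turn": 0,"grip": 1},
    {"dx": 31.5,"dy": -15,"dz": 0,"turn": 0,"grip": 1},
    {"dx": 31.5,"dy": -15,"dz": 0,"turn": 0,"grip": 1},
    {"dx": 31.5,"dy": -15,"dz": 0,"turn": 0,"grip": 1},
    {"dx": 31.5,"dy": -15,"dz": 0,"turn": 0,"grip": 1},
    {"dx": 31.5,"dy": -15,"dz": 0,"turn": 0,"grip": 1},
    {"dx": 31.5,"dy": -15,"dz": 0,"turn": 0,"grip": 1},
    {"dx": 31.5,"dy": -15,"dz": 0,"turn": 0,"grip": 1},
    {"dx": 31.5,"dy": -15,"dz": 0,"turn": 0,"grip": 1},
  ],
)

```text
clock: 1.7
tool_pos: [0.4511, -0.3486, 0.2389]
eef_rot: [0.987, 0.162, 0.0, 0.0]
contact_force: [0.5, 0.7, 0.8]
opening: 0.996
```

Request:
send_rows(
  series=[
    {"dx": 16,"dy": -31.5,"dz": 0,"turn": 0,"grip": 1},
    {"dx": 16,"dy": -31.5,"dz": 0,"turn": 0,"grip": 1},
    {"dx": 16,"dy": -31.5,"dz": 0,"turn": 0,"grip": 1},
    {"dx": 16,"dy": -31.5,"dz": 0,"turn": 0,"grip": 1},
    {"dx": 16,"dy": -31.5,"dz": 0,"turn": 0,"grip": 1},
    {"dx": 16,"dy": -31.5,"dz": 0,"turn": 0,"grip": 1},
    {"dx": 16,"dy": -31.5,"dz": 0,"turn": 0,"grip": 1},
    {"dx": 16,"dy": -31.5,"dz": 0,"turn": 0,"grip": 1},
    {"dx": 16,"dy": -31.5,"dz": 0,"turn": 0,"grip": 1},
    {"dx": 16,"dy": -31.5,"dz": 0,"turn": 0,"grip": 1},
    {"dx": -1,"dy": -29,"dz": 0,"turn": 0.01,"grip": 1},
    {"dx": -1,"dy": -29,"dz": 0,"turn": 0.01,"grip": 1},
    {"dx": -1,"dy": -29,"dz": 0,"turn": 0.01,"grip": 1},
    {"dx": -1,"dy": -29,"dz": 0,"turn": 0.01,"grip": 1},
    {"dx": -1,"dy": -29,"dz": 0,"turn": 0.01,"grip": 1},
    {"dx": -1,"dy": -29,"dz": 0,"turn": 0.01,"grip": 1},
    {"dx": -1,"dy": -29,"dz": 0,"turn": 0.01,"grip": 1},
    {"dx": -1,"dy": -29,"dz": 0,"turn": 0.01,"grip": 1},
    {"dx": 0,"dy": -25,"dz": 0,"turn": 0,"grip": 1},
    {"dx": 0,"dy": 0,"dz": 0,"turn": 0,"grip": 1},
  ],
)

```text
clock: 3.7
tool_pos: [0.4201, 0.2485, 0.2389]
eef_rot: [0.992, 0.125, 0.0, -0.001]
contact_force: [0.6, 0.0, -0.2]
opening: 0.998
```

```bash
cat > wr.py <<'E'
from plate import *
import sys
s=get_state();q=s['eef_rot'];print('tcp',s['tool_pos'].round(4) if hasattr(s['tool_pos'],'round') else s['tool_pos'],'yaw',round(2*np.arctan2(q[1],q[0]),4),'q',np.round(s['q'],2))
p=snapshot('wrist');save(sys.argv[1],p['img']);np.save('wr.npy',p,allow_pickle=True)
W=world(p);print('cam pos',(-p['R'].T@p['t']).round(3))
for r in regions_of(p,'wedge')[:3]:
    m=r['pixels'];w=W[m&(p['depth']>0)]
    print(round(r['score'],2),r['extent'],w.mean(0).round(3))
    g=w[w[:,2]>.06]
    if len(g): print(' griptop',len(g),cv2.minAreaRect((g[:,:2]*1000).astype(np.float32)), np.median(g[:,2]))
    b=w[(w[:,2]<.022)]
    print(' body',cv2.minAreaRect((b[:,:2]*1000).astype(np.float32)))
E
python3 wr.py wr1.png
```

```text
tcp [0.4201 0.2485 0.2389] yaw 0.2516 q [-0.58  0.51 -0.07  1.97  0.05  0.66 -2.  ]
cam pos [0.501 0.268 0.385]
0.92 [43.7, 169.9, 202.1, 256.9] [0.365 0.43  0.025]
 griptop 1054 ((369.1071472167969, 462.71502685546875), (30.400714874267578, 22.74909019470215), 77.56600952148438) 0.07001990973657332
 body ((347.1730651855469, 441.094970703125), (158.4805145263672, 72.89079284667969), 76.55707550048828)
0.7 [220.4, 295.6, 338.5, 368.5] [0.276 0.261 0.024]
 griptop 700 ((259.45452880859375, 290.6583251953125), (21.99063491821289, 30.500394821166992), 22.15213394165039) 0.06993691652450132
 body ((273.5909423828125, 253.32199096679688), (41.769657135009766, 129.6494598388672), 21.74454689025879)
0.69 [258.3, 106.4, 313.5, 244.9] [0.442 0.285 0.022]
 griptop 844 ((402.0621643066406, 271.3600158691406), (29.977508544921875, 22.111984252929688), 21.16420555114746) 0.07011695907187065
 body ((435.23388671875, 285.853759765625), (137.53994750976562, 44.50887680053711), 21.214323043823242)
```

View pics/wr1.png

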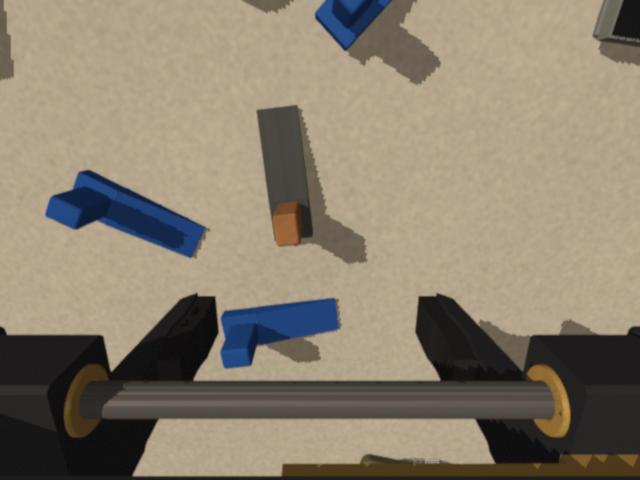

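Request:
send_rows(
  series=[
    {"dx": 0,"dy": 0,"dz": 0,"turn": -0.118,"grip": 1},
    {"dx": -8.5,"dy": -28,"dz": 0,"turn": 0,"grip": 1},
    {"dx": 0,"dy": 0,"dz": 40,"turn": 0,"grip": 1},
    {"dx": 0,"dy": 0,"dz": 40,"turn": 0,"grip": 1},
    {"dx": 0,"dy": 0,"dz": 30,"turn": 0,"grip": 1},
    {"dx": 0,"dy": 0,"dz": 0,"turn": 0,"grip": 1},
  ],
)

```text
clock: 4.4
tool_pos: [0.4021, 0.2641, 0.1259]
eef_rot: [0.984, 0.179, -0.003, 0.002]
contact_force: [-0.6, -0.5, 0.5]
opening: 1.0
```

```bash
python3 wr.py wr2.png
```

```text
tcp [0.4021 0.2641 0.1259] yaw 0.3606 q [-0.64  0.7  -0.06  2.09  0.11  0.36 -2.  ]
cam pos [0.481 0.293 0.272]
0.74 [184.1, 345.8, 348.4, 446.0] [0.282 0.261 0.024]
 griptop 1163 ((336.76324462890625, 288.65069580078125), (33.578800201416016, 185.599853515625), 88.84251403808594) 0.07017242737105092
 body ((254.2098846435547, 268.4347229003906), (89.09332275390625, 179.00177001953125), 54.161834716796875)
0.68 [275.7, 77.2, 336.2, 285.0] [0.442 0.287 0.022]
 griptop 1857 ((402.24365234375, 271.7367858886719), (29.664777755737305, 21.566762924194336), 20.66078758239746) 0.07019182237569507
 body ((428.7789001464844, 281.8031005859375), (153.28836059570312, 43.70023727416992), 20.24104881286621)
0.67 [0.0, 136.5, 181.8, 277.1] [0.364 0.424 0.016]
 griptop 4 ((374.0006408691406, 446.54986572265625), (0.5098261833190918, 2.7928593158721924), 83.8224868774414) 0.06069264232790687
 body ((352.38787841796875, 426.0069580078125), (129.8955078125, 55.51580810546875), 76.28154754638672)
```

View pics/wr2.png

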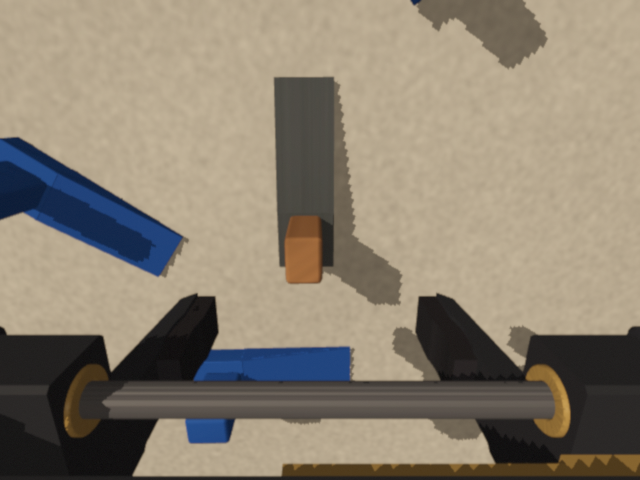

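Request:
send_rows(
  series=[
    {"dx": 2.5,"dy": -7,"dz": 0,"turn": 0,"grip": 1},
    {"dx": 0,"dy": 0,"dz": 30,"turn": 0,"grip": 1},
    {"dx": 0,"dy": 0,"dz": 30,"turn": 0,"grip": 1},
    {"dx": 0,"dy": 0,"dz": 20,"turn": 0,"grip": 1},
    {"dx": 0,"dy": 0,"dz": 18,"turn": 0,"grip": 1},
    {"dx": 0,"dy": 0,"dz": 0,"turn": 0,"grip": 1},
  ],
)

```text
clock: 5.1
tool_pos: [0.4034, 0.2754, 0.0305]
eef_rot: [0.984, 0.181, 0.0, -0.0]
contact_force: [-0.8, -0.1, -0.2]
opening: 0.997
```

```bash
python3 wr.py wr3.png
```

```text
tcp [0.4034 0.2754 0.0305] yaw 0.3631 q [-0.68  0.9  -0.02  2.11  0.13  0.14 -2.03]
cam pos [0.481 0.304 0.177]
0.73 [275.7, 69.4, 372.1, 382.6] [0.445 0.288 0.022]
 griptop 3397 ((415.2328796386719, 276.3533630371094), (31.333742141723633, 22.007503509521484), 20.884159088134766) 0.06984279882907679
 body ((433.50653076171875, 282.8978271484375), (142.30941772460938, 44.8572998046875), 20.55657196044922)
0.6 [155.4, 446.0, 378.5, 477.4] [0.29  0.268 0.009]
 griptop 39 ((419.68768310546875, 295.0218505859375), (15.942696571350098, 4.199644088745117), 88.67540740966797) 0.12804666067864587
 body ((286.298828125, 262.9326477050781), (17.561382293701172, 137.55361938476562), 24.173954010009766)
```

View pics/wr3.png

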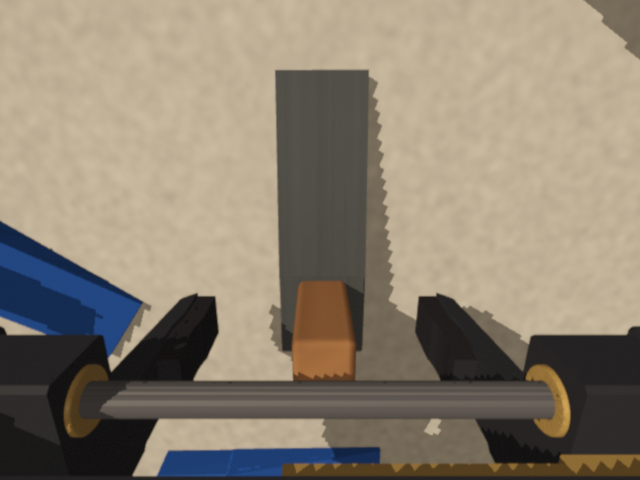

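Request:
send_rows(
  series=[
    {"dx": -2.5,"dy": 3,"dz": 2,"turn": 0,"grip": 1},
    {"dx": 0,"dy": 0,"dz": 0,"turn": 0,"grip": 1},
    {"dx": 0,"dy": 0,"dz": 0,"turn": 0,"grip": 0.6},
    {"dx": 0,"dy": 0,"dz": 0,"turn": 0,"grip": 0.4},
    {"dx": 0,"dy": 0,"dz": 0,"turn": 0,"grip": 0},
    {"dx": 0,"dy": 0,"dz": 0,"turn": 0,"grip": 0},
    {"dx": 0,"dy": 0,"dz": 0,"turn": 0,"grip": 0},
    {"dx": 0,"dy": 0,"dz": 0,"turn": 0,"grip": 0},
    {"dx": 0,"dy": 0,"dz": 0,"turn": 0,"grip": 0},
  ],
  force=35,
)

```text
clock: 6.1
tool_pos: [0.4019, 0.2711, 0.0287]
eef_rot: [0.984, 0.18, -0.0, 0.0]
contact_force: [-0.1, -0.5, -0.3]
opening: 0.391
```

```bash
python3 wr.py wr4.png
```

```text
tcp [0.4019 0.2711 0.0287] yaw 0.3628 q [-0.68  0.9  -0.02  2.12  0.13  0.12 -2.03]
cam pos [0.48  0.3   0.175]
0.91 [1.3, 226.3, 133.2, 352.4] [0.355 0.39  0.008]
 body ((349.7671203613281, 396.35699462890625), (71.16177368164062, 46.56498336791992), 75.08120727539062)
0.75 [232.0, 444.0, 373.3, 464.4] [0.301 0.239 0.007]
 griptop 24 ((401.0451965332031, 283.4266662597656), (2.4863128662109375, 39.61267852783203), 69.69532012939453) 0.1189323859655031
 body ((300.37799072265625, 238.82144165039062), (12.697757720947266, 84.59881591796875), 14.652045249938965)
0.6 [270.3, 61.4, 362.8, 380.1] [0.445 0.288 0.022]
 griptop 3756 ((407.6282043457031, 273.44036865234375), (19.09355354309082, 22.212844848632812), 21.59198570251465) 0.06991961459892716
 body ((428.43475341796875, 282.2672424316406), (152.883544921875, 42.682838439941406), 20.05735206604004)
```

View pics/wr4.png

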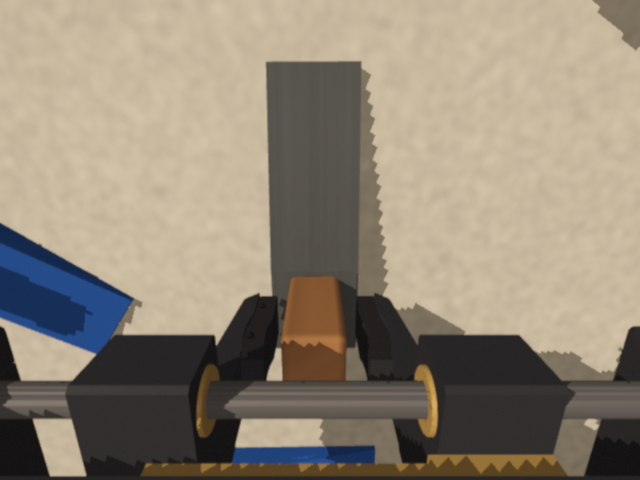

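Fingers are still closing, straddling the grip well. I'll keep closing.

Request:
send_rows(
  series=[
    {"dx": 0,"dy": 0,"dz": 0,"turn": 0,"grip": 0},
    {"dx": 0,"dy": 0,"dz": 0,"turn": 0,"grip": 0},
    {"dx": 0,"dy": 0,"dz": 0,"turn": 0,"grip": 0},
    {"dx": 0,"dy": 0,"dz": 0,"turn": 0,"grip": 0},
  ],
)

```text
clock: 6.6
tool_pos: [0.4018, 0.2713, 0.0287]
eef_rot: [0.984, 0.181, -0.0, -0.0]
contact_force: [-0.2, 1.2, -0.9]
opening: 0.246
```

Request:
send_rows(
  series=[
    {"dx": 0,"dy": 0,"dz": 0,"turn": 0,"grip": 0},
    {"dx": 0,"dy": 0,"dz": -10,"turn": 0,"grip": 0},
    {"dx": 0,"dy": 0,"dz": -20,"turn": 0,"grip": 0},
    {"dx": 0,"dy": 0,"dz": -25,"turn": 0,"grip": 0},
    {"dx": 0,"dy": 0,"dz": -25,"turn": 0,"grip": 0},
    {"dx": 0,"dy": 0,"dz": -10,"turn": 0,"grip": 0},
    {"dx": 0,"dy": 0,"dz": 0,"turn": 0.06,"grip": 0},
    {"dx": 0,"dy": 0,"dz": 0,"turn": 0.06,"grip": 0},
    {"dx": 0,"dy": 0,"dz": 0,"turn": 0.06,"grip": 0},
    {"dx": 0,"dy": 0,"dz": 0,"turn": 0.06,"grip": 0},
    {"dx": 0,"dy": 0,"dz": 0,"turn": 0,"grip": 0},
  ],
  force=50,
)

```text
clock: 7.7
tool_pos: [0.4015, 0.2704, 0.1183]
eef_rot: [0.998, 0.061, -0.001, 0.001]
contact_force: [0.8, -0.7, -3.9]
opening: 0.25
```

```bash
python3 wr.py wr5.png
```

```text
tcp [0.4015 0.2704 0.1183] yaw 0.1223 q [-0.68  0.72 -0.01  2.09  0.02  0.33 -2.15]
cam pos [0.484 0.28  0.265]
0.98 [253.1, 418.8, 289.6, 466.1] [0.268 0.284 0.063]
 griptop 869 ((336.17816162109375, 287.91009521484375), (165.34864807128906, 21.488496780395508), 2.5336525440216064) 0.06960996444409498
 body ((200.73666381835938, 271.77764892578125), (47.41478729248047, 0.749226987361908), 1.2983757257461548)
0.93 [271.1, 60.4, 362.9, 377.8] [0.45  0.276 0.112]
 griptop 26425 ((451.75164794921875, 276.0968322753906), (109.25215911865234, 40.179264068603516), 7.259850025177002) 0.1027703842676125
 body ((452.3629455566406, 287.98553466796875), (13.039778709411621, 144.2904510498047), 74.46936798095703)
0.69 [0.6, 211.7, 196.0, 317.1] [0.365 0.427 0.02 ]
 griptop 491 ((367.2779541015625, 449.359375), (22.55846405029297, 7.799410820007324), 5.36859655380249) 0.06534644761190081
 body ((355.3519287109375, 432.1385803222656), (143.1383514404297, 52.3612060546875), 75.93196105957031)
```

View pics/wr5.png

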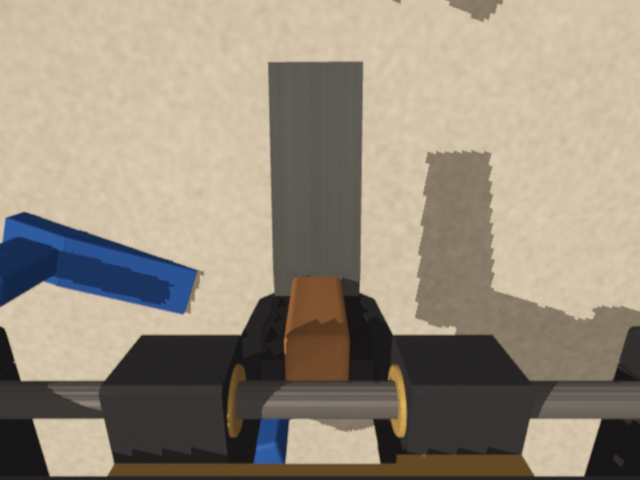

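Request:
send_rows(
  series=[
    {"dx": 5,"dy": 20,"dz": 0,"turn": 0,"grip": 0},
    {"dx": 6,"dy": 29,"dz": 0,"turn": 0,"grip": 0},
    {"dx": 6,"dy": 29,"dz": 0,"turn": 0,"grip": 0},
    {"dx": 6,"dy": 29,"dz": 0,"turn": 0,"grip": 0},
    {"dx": 6,"dy": 29,"dz": 0,"turn": 0,"grip": 0},
    {"dx": 6,"dy": 29,"dz": 0,"turn": 0,"grip": 0},
    {"dx": 6,"dy": 29,"dz": 0,"turn": 0,"grip": 0},
    {"dx": 6,"dy": 29,"dz": 0,"turn": 0,"grip": 0},
    {"dx": 6,"dy": 29,"dz": 0,"turn": 0,"grip": 0},
    {"dx": 6,"dy": 29,"dz": 0,"turn": 0,"grip": 0},
    {"dx": 6,"dy": 29,"dz": 0,"turn": 0,"grip": 0},
    {"dx": 5.5,"dy": 20,"dz": 0,"turn": 0,"grip": 0},
    {"dx": 0,"dy": 15,"dz": 0,"turn": 0,"grip": 0},
    {"dx": 0,"dy": 0,"dz": 0,"turn": 0,"grip": 0},
    {"dx": 0,"dy": 0,"dz": 0,"turn": 0,"grip": 0},
  ],
)

```text
clock: 9.3
tool_pos: [0.5136, -0.0623, 0.1185]
eef_rot: [0.998, 0.062, -0.0, -0.0]
contact_force: [0.2, -0.0, -3.2]
opening: 0.245
```

```bash
python3 wr.py wr6.png; python3 - <<'E'
from plate import *
p=np.load('wr.npy',allow_pickle=True).item()
W=world(p);d=p['depth']
m=(W[...,2]>.018)&(W[...,2]<.03)&(W[...,0]>.6)&(p['img'].max(2)<70)
m2=cv2.morphologyEx(m.astype(np.uint8),cv2.MORPH_OPEN,np.ones((5,5)))
w=W[m2>0];print(len(w),np.median(w[:,2]))
r=cv2.minAreaRect((w[:,:2]*1000).astype(np.float32));print(r,cv2.boxPoints(r).round(1).tolist())
E
```

```text
tcp [ 0.5136 -0.0623  0.1185] yaw 0.1231 q [ 0.11  0.74 -0.13  1.99  0.22  0.42 -1.63]
cam pos [ 0.596 -0.053  0.265]
0.78 [270.0, 58.6, 365.4, 381.7] [ 0.562 -0.057  0.111]
 griptop 26524 ((564.2263793945312, -56.4370002746582), (108.27173614501953, 40.20138168334961), 7.357477188110352) 0.1029965412016303
 body ((550.7467041015625, -57.06806564331055), (159.82669067382812, 69.01356506347656), 7.8911452293396)
11373 0.02671600992066222
((648.1384887695312, -46.19189453125), (18.537944793701172, 176.3752899169922), 6.944737434387207) [[628.2999877929688, 40.20000076293945], [649.5999755859375, -134.89999389648438], [668.0, -132.60000610351562], [646.7000122070312, 42.5]]
```

View pics/wr6.png

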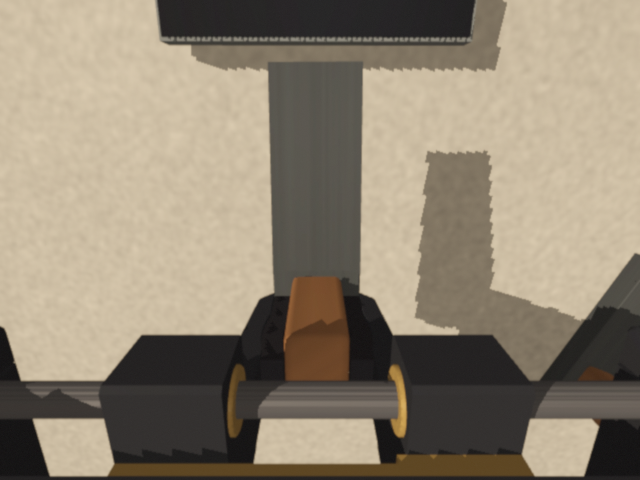

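Request:
send_rows(
  series=[
    {"dx": 0,"dy": 0,"dz": 25,"turn": 0,"grip": 0},
    {"dx": 0,"dy": 0,"dz": 25,"turn": 0,"grip": 0},
    {"dx": 0,"dy": 0,"dz": 20,"turn": 0,"grip": 0},
    {"dx": 0,"dy": 0,"dz": 12,"turn": 0,"grip": 0},
    {"dx": 0,"dy": 0,"dz": 6,"turn": 0,"grip": 0},
    {"dx": 0,"dy": 0,"dz": 0,"turn": 0,"grip": 0},
    {"dx": 0,"dy": 0,"dz": 0,"turn": 0,"grip": 0},
  ],
)

```text
clock: 10.1
tool_pos: [0.5147, -0.0625, 0.0313]
eef_rot: [0.998, 0.062, 0.001, 0.0]
contact_force: [0.8, 0.3, -4.9]
opening: 0.247
```

Request:
send_rows(
  series=[
    {"dx": 0,"dy": 0,"dz": 0.7,"turn": 0,"grip": 0},
    {"dx": 0,"dy": 0,"dz": 0.7,"turn": 0,"grip": 0},
    {"dx": 0,"dy": 0,"dz": 0,"turn": 0,"grip": 0},
  ],
)

```text
clock: 10.4
tool_pos: [0.5144, -0.0628, 0.0297]
eef_rot: [0.998, 0.061, 0.0, 0.0]
contact_force: [0.2, -0.5, -4.6]
opening: 0.244
```

Request:
send_rows(
  series=[
    {"dx": 0,"dy": 0,"dz": 0.7,"turn": 0,"grip": 0},
    {"dx": 0,"dy": 0,"dz": 0,"turn": 0,"grip": 0},
  ],
)

```text
clock: 10.6
tool_pos: [0.5143, -0.0627, 0.0287]
eef_rot: [0.998, 0.061, 0.0, 0.0]
contact_force: [0.6, -0.1, -3.7]
opening: 0.246
```

Request:
send_rows(
  series=[
    {"dx": 0,"dy": 0,"dz": 0.5,"turn": 0,"grip": 0},
    {"dx": 0,"dy": 0,"dz": 0,"turn": 0,"grip": 0},
  ],
)

```text
clock: 10.8
tool_pos: [0.5143, -0.0627, 0.0287]
eef_rot: [0.998, 0.061, 0.0, 0.0]
contact_force: [-1.3, 1.2, 4.0]
opening: 0.25
```

Request:
send_rows(
  series=[
    {"dx": 4,"dy": 0,"dz": 0,"turn": 0,"grip": 0},
    {"dx": 5,"dy": 0,"dz": 0,"turn": 0,"grip": 0},
    {"dx": 5,"dy": 0,"dz": 0,"turn": 0,"grip": 0},
    {"dx": 4,"dy": 0,"dz": 0,"turn": 0,"grip": 0},
    {"dx": 2,"dy": 0,"dz": 0,"turn": 0,"grip": 0},
    {"dx": 0,"dy": 0,"dz": 0,"turn": 0,"grip": 0},
  ],
)

```text
clock: 11.4
tool_pos: [0.5301, -0.0613, 0.0286]
eef_rot: [0.998, 0.061, -0.004, 0.001]
contact_force: [-7.8, -0.9, 11.4]
opening: 0.245
```

Request:
send_rows(
  series=[
    {"dx": 5,"dy": 0,"dz": 0,"turn": 0,"grip": 0},
    {"dx": 5,"dy": 0,"dz": 0,"turn": 0,"grip": 0},
    {"dx": 5,"dy": 0,"dz": 0,"turn": 0,"grip": 0},
    {"dx": 5,"dy": 0,"dz": 0,"turn": 0,"grip": 0},
    {"dx": 5,"dy": 0,"dz": 0,"turn": 0,"grip": 0},
    {"dx": 5,"dy": 0,"dz": 0,"turn": 0,"grip": 0},
    {"dx": 2,"dy": 0,"dz": 0,"turn": 0,"grip": 0},
    {"dx": 0,"dy": 0,"dz": 0,"turn": 0,"grip": 0},
  ],
)

```text
clock: 12.2
tool_pos: [0.5625, -0.0574, 0.0287]
eef_rot: [0.998, 0.061, -0.003, 0.001]
contact_force: [-7.6, -1.8, 11.2]
opening: 0.246
```

```bash
python3 wr.py wr7.png; python3 - <<'E'
from plate import *
p=snapshot('scene');np.save('sc2.npy',p,allow_pickle=True);save('sc2.png',p['img'])
E
```

```text
tcp [ 0.5625 -0.0574  0.0287] yaw 0.122 q [ 0.08  0.94 -0.1   1.87  0.24  0.35 -1.65]
cam pos [ 0.646 -0.048  0.175]
0.88 [273.3, 138.5, 363.3, 380.1] [ 0.595 -0.054  0.028]
 griptop 3723 ((569.1372680664062, -57.317073822021484), (19.33277702331543, 22.065305709838867), 7.022623062133789) 0.0699340895394823
 body ((601.0977783203125, -52.89989471435547), (71.40332794189453, 41.06011199951172), 7.847463130950928)
```

View pics/wr7.png

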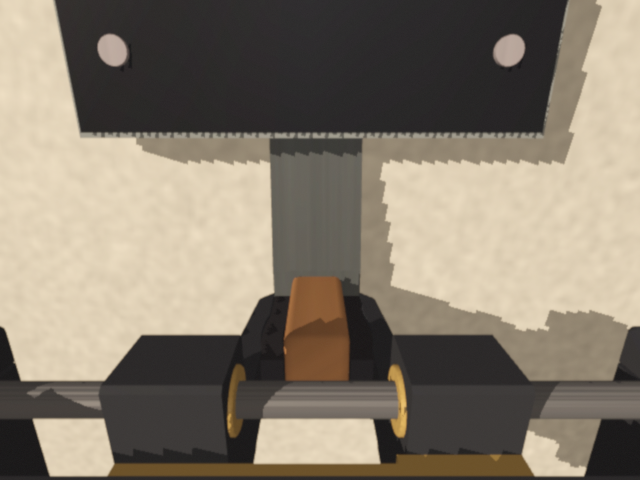

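View pics/sc2.png

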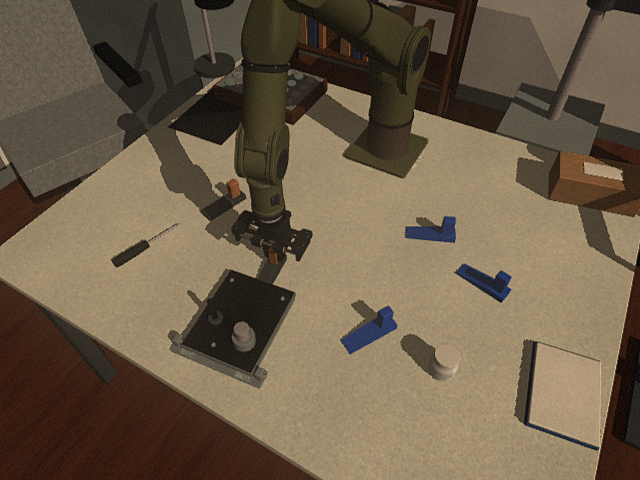

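```bash
cat > edge.py <<'E'
from plate import *
import sys
s=get_state();tp=np.array(s['tool_pos']);
p=snapshot('wrist');save(sys.argv[1],p['img'])
W=world(p);c,sn=np.cos(.1225),np.sin(.1225);M=np.array([.6385,-.0475])
X=(W[...,0]-M[0])*c+(W[...,1]-M[1])*sn; Y=-(W[...,0]-M[0])*sn+(W[...,1]-M[1])*c
Z=W[...,2];v=p['depth']>0
print('tcp in mouth',((tp[:2]-M)@[[c,-sn],[sn,c]]).round(4),tp[2].round(4),'F',np.round(s['contact_force'],1),'M',np.round(s['moment'],2))
pl=v&(Z>.012)&(Z<.04)&(X>.004)&(X<.055)&(abs(Y)<.07)
for a in (.005,.015,.025,.035,.045):
    m=pl&(abs(X-a)<.005);print(a,m.sum(),(Z[m].mean()*1000).round(2) if m.any() else '',end=' | ')
t=v&(X<-.02)&(abs(Y)>.035)&(abs(Y)<.08)&(Z<.01);print('table',(Z[t].mean()*1000).round(2))
e=v&(Z>.02)&(Z<.035)&(abs(Y)<.08)&(X>-.03)&(X<.05)
es=[X[:,j][e[:,j]].min() for j in range(640) if e[:,j].sum()>5];print('edge x median',np.median(es).round(4), 'Y range',Y[e].min().round(4),Y[e].max().round(4))
E
python3 edge.py e1.png
```

```text
tcp in mouth [-0.0766 -0.0006] 0.0287 F [-7.5 -1.2 11.2] M [-0.23  1.32  0.  ]
0.005 6313 26.69 | 0.015 11003 26.69 | 0.025 12038 26.79 | 0.035 12759 26.75 | 0.045 6107 26.69 | table 0.47
edge x median -0.0011 Y range -0.08 0.08
```

Request:
send_rows(
  series=[
    {"dx": 4,"dy": 0,"dz": 0,"turn": 0,"grip": 0},
    {"dx": 4,"dy": 0,"dz": 0,"turn": 0,"grip": 0},
    {"dx": 4,"dy": 0,"dz": 0,"turn": 0,"grip": 0},
    {"dx": 3,"dy": 0,"dz": 0,"turn": 0,"grip": 0},
    {"dx": 3,"dy": 0,"dz": 0,"turn": 0,"grip": 0},
    {"dx": 2,"dy": 0,"dz": 0,"turn": 0,"grip": 0},
    {"dx": 0,"dy": 0,"dz": 0,"turn": 0,"grip": 0},
  ],
)

```text
clock: 13.1
tool_pos: [0.5754, -0.0559, 0.0286]
eef_rot: [0.998, 0.061, -0.01, 0.001]
contact_force: [-19.7, -1.1, 21.8]
opening: 0.247
```

```bash
python3 edge.py e2.png
```

```text
tcp in mouth [-0.0636 -0.0006] 0.0286 F [-19.7  -1.1  21.8] M [-0.1   3.6   0.08]
0.005 5831 26.7 | 0.015 10178 26.7 | 0.025 11131 26.79 | 0.035 11898 26.74 | 0.045 12811 26.72 | table 0.47
edge x median -0.0011 Y range -0.08 0.08
```

Request:
send_rows(
  series=[
    {"dx": 0,"dy": 0,"dz": -0.4,"turn": 0,"grip": 0},
    {"dx": 0,"dy": 0,"dz": -0.4,"turn": 0,"grip": 0},
    {"dx": 0,"dy": 0,"dz": 0,"turn": 0,"grip": 0},
  ],
)

```text
clock: 13.45
tool_pos: [0.5788, -0.0554, 0.0286]
eef_rot: [0.998, 0.061, -0.007, 0.001]
contact_force: [-10.5, -1.7, 9.5]
opening: 0.246
```

Request:
send_rows(
  series=[
    {"dx": 2,"dy": 0,"dz": 0,"turn": 0,"grip": 0},
    {"dx": 2,"dy": 0,"dz": 0,"turn": 0,"grip": 0},
    {"dx": 2,"dy": 0,"dz": 0,"turn": 0,"grip": 0},
    {"dx": 0,"dy": 0,"dz": 0,"turn": 0,"grip": 0},
  ],
)

```text
clock: 13.85
tool_pos: [0.5845, -0.0548, 0.0286]
eef_rot: [0.998, 0.061, -0.007, 0.001]
contact_force: [-12.7, -1.3, 11.1]
opening: 0.244
```

```bash
python3 edge.py e3.png
```

```text
tcp in mouth [-0.0545 -0.0006] 0.0286 F [-12.7  -1.3  11.1] M [-0.22  2.39 -0.08]
0.005 5504 28.15 | 0.015 9706 28.1 | 0.025 10506 28.12 | 0.035 11265 28.01 | 0.045 12047 27.91 | table 0.47
edge x median -0.001 Y range -0.08 0.08
```

View pics/e3.png

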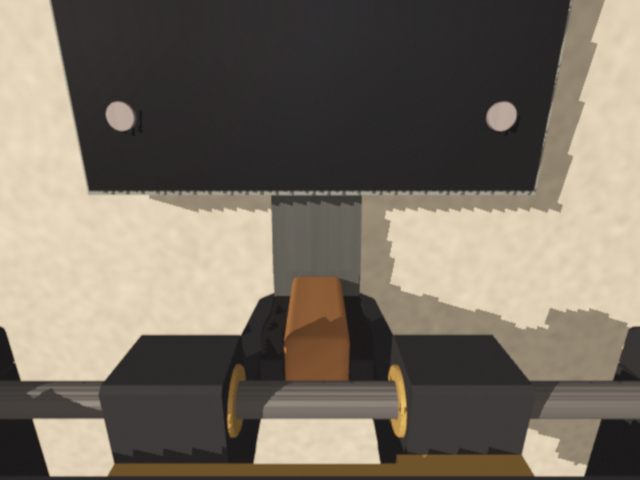

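Request:
send_rows(
  series=[
    {"dx": 2,"dy": 0,"dz": 0,"turn": 0,"grip": 0},
    {"dx": 2,"dy": 0,"dz": 0,"turn": 0,"grip": 0},
    {"dx": 2,"dy": 0,"dz": 0,"turn": 0,"grip": 0},
    {"dx": 2,"dy": 0,"dz": 0,"turn": 0,"grip": 0},
    {"dx": 0,"dy": 0,"dz": 0,"turn": 0,"grip": 0},
    {"dx": 0,"dy": 0,"dz": 0,"turn": 0,"grip": 0},
  ],
)

```text
clock: 14.5
tool_pos: [0.5924, -0.0539, 0.0286]
eef_rot: [0.998, 0.061, -0.007, 0.001]
contact_force: [-12.6, -1.0, 9.9]
opening: 0.244
```

```bash
python3 edge.py e4.png
```

```text
tcp in mouth [-0.0465 -0.0007] 0.0286 F [-12.6  -1.    9.9] M [-0.27  2.4  -0.03]
0.005 5326 29.45 | 0.015 9347 29.34 | 0.025 10077 29.28 | 0.035 10885 29.13 | 0.045 11457 28.97 | table 0.46
edge x median -0.0009 Y range -0.08 0.08
```

Request:
send_rows(
  series=[
    {"dx": 1,"dy": 0,"dz": 0,"turn": 0,"grip": 0},
    {"dx": 0,"dy": 0,"dz": 0,"turn": 0,"grip": 0},
    {"dx": 0,"dy": 0,"dz": 0,"turn": 0,"grip": 0},
    {"dx": 0,"dy": 0,"dz": 0,"turn": 0,"grip": 0},
    {"dx": 0,"dy": 0,"dz": 0,"turn": 0,"grip": 0},
    {"dx": 0,"dy": 0,"dz": 0,"turn": 0,"grip": 0},
  ],
)

```text
clock: 15.15
tool_pos: [0.5928, -0.0539, 0.0286]
eef_rot: [0.998, 0.061, -0.008, 0.001]
contact_force: [-13.8, -1.2, 12.0]
opening: 0.247
```

```bash
python3 edge.py e5.png; python3 - <<'E'
from plate import *
p=snapshot('scene');save('sc3.png',p['img'])
a=cv2.cvtColor(p['img'],6) if 0 else p['img']
save('sc3c.png',cv2.resize(p['img'][195:385,160:320],(505,600)))
E
```

```text
tcp in mouth [-0.0461 -0.0007] 0.0286 F [-13.8  -1.2  12. ] M [-0.13  2.61 -0.02]
0.005 5339 29.49 | 0.015 9351 29.4 | 0.025 10079 29.34 | 0.035 10868 29.18 | 0.045 11439 29.01 | table 0.46
edge x median -0.0009 Y range -0.08 0.08
```

View pics/e5.png

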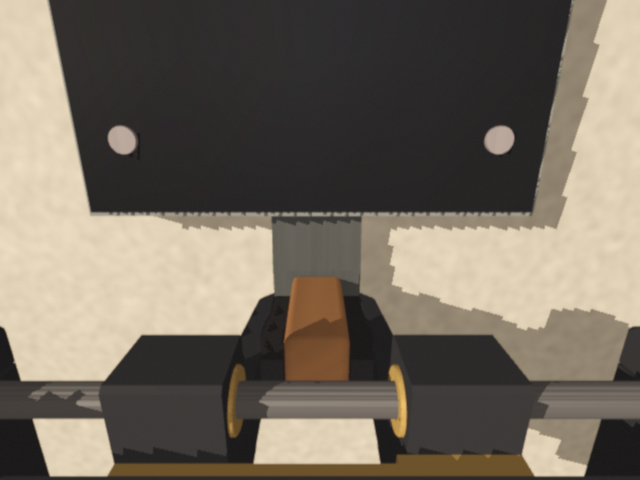

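View pics/sc3.png

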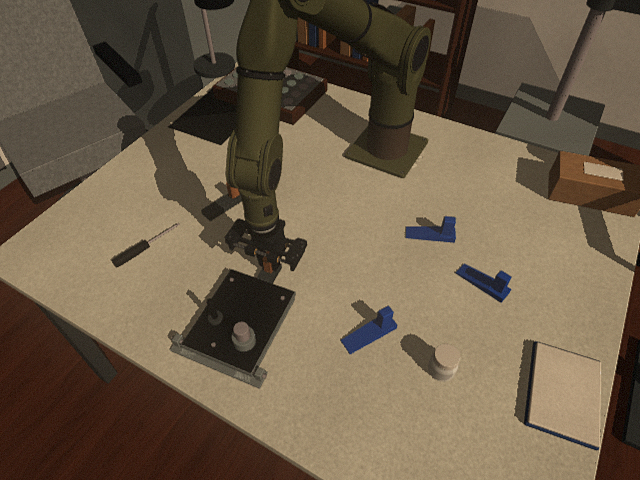

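View pics/sc3c.png

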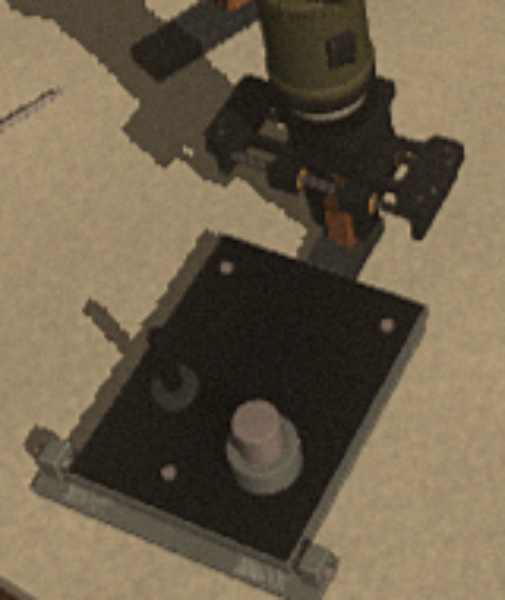

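Request:
send_rows(
  series=[
    {"dx": 1,"dy": 0,"dz": 0,"turn": 0,"grip": 0},
    {"dx": 0,"dy": 0,"dz": 0,"turn": 0,"grip": 0},
    {"dx": 0,"dy": 0,"dz": 0,"turn": 0,"grip": 0},
    {"dx": 0,"dy": 0,"dz": 0,"turn": 0,"grip": 0},
    {"dx": 0,"dy": 0,"dz": 0,"turn": 0,"grip": 0},
    {"dx": 0,"dy": 0,"dz": 0,"turn": 0,"grip": 0},
  ],
)

```text
clock: 15.85
tool_pos: [0.5939, -0.0538, 0.0286]
eef_rot: [0.998, 0.061, -0.008, 0.001]
contact_force: [-13.9, -2.0, 11.0]
opening: 0.249
```

```bash
python3 edge.py e6.png; python3 edge.py e7.png
```

```text
tcp in mouth [-0.045  -0.0008] 0.0286 F [-13.9  -2.   11. ] M [-0.21  2.61  0.02]
0.005 5268 29.68 | 0.015 9305 29.57 | 0.025 10002 29.51 | 0.035 10780 29.32 | 0.045 11386 29.16 | table 0.46
edge x median -0.0011 Y range -0.08 0.08
tcp in mouth [-0.0451 -0.0008] 0.0286 F [-13.3  -1.5  10.8] M [-0.23  2.59  0.01]
0.005 5302 29.67 | 0.015 9275 29.56 | 0.025 10018 29.49 | 0.035 10793 29.34 | 0.045 11345 29.16 | table 0.46
edge x median -0.0011 Y range -0.08 0.08
```

The lift at the edge is about 3.05 mm and steady between two readings, so I'm handing in.

```bash
python3 -c "
from plant import *
print(finish_job())"
```

```text
the job is handed in; nothing more can be done
None
```

I gripped the tapered dark wedge by its upright grip and pushed it, thin end first and flat on the table, centred between the rails under the plate's front edge. The job was handed in at about 16 s with the wedge still gripped (50 N set) and the plate resting on it.

- **Lift:** the wrist depth camera showed the plate top near the edge rising from 26.7 to 29.7 mm, about 3.05 mm at the edge itself. The wedge's position under the edge gives about 3.0 to 3.2 mm. Two readings in a row agreed.
- **Forces:** the last wrist readings were about 14 N along the push and 11 N upward. The highest I read was about 22 N, at first contact with the plate, so I eased the down-press there. I only read forces at the end of each move, so a brief peak in between could have been missed.
- **Other objects:** a view just before the last 1 mm push showed the spacer, screwdriver and jar where they started. In the pictures the gripper stayed clear of the plate.
- **Disagreement:** the plate top read 26.7 mm at rest instead of the 24 mm I expected from the given sizes. I therefore used the change in height rather than the absolute value. The tool also leaned about 1° under the push, and I did not measure directly that the wedge stayed flat.

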